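Scrape the saw slivers off the sprung bed plate

ROBOT

A 6-joint arm with a two-finger parallel gripper is mounted at the origin on a cart in front of the work surface, level with it; the furniture and walls round the work are solid. World frame = base frame: x ahead of the robot, y to its left, z up, the work surface at z = 0. Lengths are in m, angles in rad, forces in N, time in s.
With the tool pointing down it reaches from about 0.275 to 0.75 m from the base axis. Payload 10.2 kg.
Tool frame: the origin (TCP) lies between the finger pads; the fingertips stand 11 mm ahead of it and the grasp point (between the pads) lies 8 mm behind it (robot.tip_extent is the distance from the TCP to the fingertips, in m); y points along the fingers, x is the direction in which the jaws open and shut, and the axes are right-handed (so a half turn about y gives the same grasp; the last joint's range is limited). The gripper opens to 85 mm and grips with 20 to 120 N. Pads are 22 mm wide; open, the fingers measure 114 mm over their backs; the gripper's body (76 mm by 85 mm) begins 54 mm behind the grasp point. The pads swing forward as they close: fully open they stand 13 mm farther back than shut.
Start: joints at [1.026, 0.313, 1.498, -0, 1.331, -0.223], TCP at [0.166, 0.498, 0.242] pointing down, gripper open.
Joint ranges: [-2.94, 2.94], [-0.97, 2.17], [0.19, 2.56], [-1.23, 4.37], [0.02, 3.11], [-2.88, 2.88]. Speed limits (rad/s): [2.39, 2.39, 3.01, 3.14, 3.14, 3.14].

INTERFACE

Orientations are given as [roll, pitch, yaw] about the fixed x, y, z axes, in that order (R = Rz(yaw) Ry(pitch) Rx(roll)).
In Python, from rig import telemetry, snapshot, robot gives the robot as it stands.
- The arm moves only by the tool play_rows, never from a script. Its arguments are lists of equal length, an entry for each row: "rot": the turn, a rotation vector about the tool's x, y, z in rad, a list of three; "offset": the shift along the tool's x, y, z in cm, a list of three; "claw": the opening in per cent of the stroke, from 0 (shut) to 100 (fully open). A call has 1 to 8 rows; each row is the pose to reach, as a shift and turn from the pose measured when the call began, along the tool's axes at that moment; what a row does not reach only later rows make up. A row lasts 1/12 s, in which the tool goes at most 41.7 mm and 7.16 degrees, less where a joint would pass 70% of its speed; a pose out of reach is approached as far as the arm can. A call with a gripper value outside its range is refused whole. The fingers move at their own pace and stop on an object; the grip force is fixed at half the most. Time passes only in rows, so rows that repeat a pose let the fingers close. It gives the time, the measured TCP pose, the force and the opening at its end, in the units of the state.
- telemetry.get_state(): the state, without advancing time (a new reading comes with each control period).
- snapshot(name): name is "scene" or "top" or "wrist"; returns a dict with "frame" (420x560x3 uint8, red, green, blue), "K" (3x3 intrinsics, pixels), "k1" (the pictures are not rectified: a ray, as slopes to the right and down, at radius r is drawn at 1 + k1 r^2 times it, then the intrinsics apply), "view" (4x4, takes a point from world to camera coordinates). Camera axes: x right, y down, z forward; pixel columns grow to the right and rows downward; lengths in m; the calibration is good to about 2 mm. A picture is of the moment at which its call begins. There is no depth.
- robot.close_job(): hands the job in, once; it reports no verdict.
The state is a dict: "t": time; "qpos": joint angles; "joint_vel": joint speeds; "tau": joint torques, N m; "tcp_pos": TCP position; "tcp_rot": TCP orientation; "wrist_force": force on the tool from outside, world axes, zero at the start; "wrist_torque": the same for the moment, N m; "width": opening from 0.0 (shut) to 1.0 (fully open).
Only numpy, scipy, OpenCV 4.12 (cv2) and the standard library are available. Lean on these libraries where they do the work, as an engineer would, in place of code of your own. Each camera call takes 0.05 s, during which the arm holds its last target.

TASK

Take the wooden-backed scraper from its rest and, with its blade set down behind the slivers and pressed lightly on the sprung bed plate (about 5 to 12 newtons, never above 25), wipe all four slivers over the front edge into the tray, keeping the pressure on until the front edge. Move the slivers with the scraper only, never with the fingers, and leave the two loose cast corner keys alone. Then put the scraper back upright on its rest as it was and let go.

Things in the scene. Friction and masses are not known exactly. Their poses are not given: they have to be found in the camera images.
- stand: fixed grey stand, 210 mm wide (y), with the sprung bed plate above it and an open chip tray along its front. Origin on the desk right under the bed's centre; z up, -x is the front, towards the tray. The tray's inside spans x = -152 to -66 mm and y = -101 to 101 mm, floor 4 mm and walls 36 mm above the desk; its back wall runs up to 67 mm, below the bed's front edge.
- bed: dark steel bed plate on springs, 130 mm (x, from -65 at the front to +65 at the back) by 200 mm (y), 10 mm thick; origin at the centre of its top face, 90 mm above the desk when unloaded; axes as the stand's. Front and back edges are open; a lip 8 mm high along each side, inner face at y = 94 mm. It yields straight down up to 12 mm: first 2 N nothing, then 2.5 N per mm, then a stop.
- scraper_grip (a point): middle of the scraper's wooden grip, 53 mm above the underside of its holder, 24 mm below the top of the grip. The grip is 94 mm long (y), 22 mm thick (x; grasp across this) and starts 30 mm above the holder's underside. Axes are the scraper's own, z up, blade down.
- scraper: the same scraper, about 0.26 kg; origin at the centre of the underside of its wooden holder, which is 172 mm long (y), 24 mm thick (x), 30 mm high. Below it a steel blade 130 mm wide (y), 5 mm thick, centred, sticks out 18 to 34 mm, firmly clamped; how far differs from case to case and must be felt.
- rest: fixed grey tool rest, base 60 x 200 mm; the scraper lies along its y. Origin under its centre on the desk. Two posts at y = -78 and +78 mm, each 14 mm thick (y) and 44 mm wide (x), 50 mm high, carry the ends of the wooden holder (the blade hangs between them); lips 10 mm high stand beside the holder, 30 mm apart.
- rest_seat (a point): point on the tool rest midway between its posts, level with the 50 mm high seats: here the middle of the holder's underside belongs, the scraper's grip point 53 mm above it; axes as the rest's. Either end of the scraper may go either way.
- corner_key_a: loose cast corner key, an L 45 x 45 x 26 mm on the desk, a bystander; origin centre of its underside
- corner_key_b: another loose cast corner key, a bystander, same size; origin centre of its underside
- chip0_c (a point): sliver sawn off aluminium angle, 64 mm long (its own y), 12 mm wide, 7 mm high, L-shaped section, 15 g; point on its centre line 3 mm above its underside; lies on the bed at the start, its length roughly along the bed's y
- chip0: the same sliver: origin at the centre of its underside
- chip1_c (a point): sliver sawn off aluminium angle, 64 mm long (its own y), 12 mm wide, 7 mm high, L-shaped section, 15 g; point on its centre line 3 mm above its underside; lies on the bed at the start, its length roughly along the bed's y
- chip1: the same sliver: origin at the centre of its underside
- chip2_c (a point): sliver sawn off aluminium angle, 64 mm long (its own y), 12 mm wide, 7 mm high, L-shaped section, 15 g; point on its centre line 3 mm above its underside; lies on the bed at the start, its length roughly along the bed's y
- chip2: the same sliver: origin at the centre of its underside
- chip3_c (a point): sliver sawn off aluminium angle, 64 mm long (its own y), 12 mm wide, 7 mm high, L-shaped section, 15 g; point on its centre line 3 mm above its underside; lies on the bed at the start, its length roughly along the bed's y
- chip3: the same sliver: origin at the centre of its underside
Mind the look-alikes: they are no part of the job. Leave any orange look-alike of the chip2 alone.

How it is judged:
By the outcome, as a careful person would: the job done as asked, in the order asked, and still so for the second after the job is handed in, with the robot touching nothing.
It also fails if it takes over 67 s, if anything falls off the work surface, if the arm or the gripper's body presses on something with over 40 N, if the wrist force passes 120 N, or if a joint passes its speed limit or range.

## Working session

There is one attempt and no reset: what is moved stays moved. The work goes in short steps, Python scripts to look and compute and a tool call to move; the robot and the scene stay as the last step left them, time stands still between calls to the robot, and variables do not carry over. Pictures are saved under pics/ and viewed, and the job is handed in when it is done.

Besides the shell and the picture viewer there is one more tool, called after "Request:" as a command line: name --argument value ..., lists and objects as JSON in quotes. play_rows: Moves the arm, as the interface text tells. Its arguments: {"type":"object","properties":{"rot":{"type":"array","items":{"type":"array","items":{"type":"number"}}},"offset":{"type":"array","items":{"type":"array","items":{"type":"number"}}},"claw":{"type":"array","items":{"type":"number"}}},"required":["rot","offset","claw"]}

```bash
mkdir -p pics; ls; python3 - <<'E'
from rig import telemetry, snapshot, robot
import cv2
print(telemetry.get_state()); print(robot.tip_extent)
for n in ["scene","top","wrist"]:
    s=snapshot(n); cv2.imwrite(f"pics/{n}0.png",s["frame"][:,:,::-1]); print(n,s["K"],s["k1"],s["view"])
E
```

```text
pics
{'t': 0.0, 'qpos': array([ 1.02558462e+00,  3.13414297e-01,  1.49845769e+00,  8.21787393e-06,
        1.33097209e+00, -2.23413443e-01]), 'joint_vel': array([ 0.00010419, -0.00053097, -0.00030788, -0.00173118,  0.00048044,
        0.00105438]), 'tau': array([-4.18557511e-04, -4.12266076e+01, -2.59747821e+01, -1.87056344e-04,
        4.12703172e-03,  1.18994086e-05]), 'tcp_pos': array([0.16592939, 0.49783055, 0.24174557]), 'tcp_rot': array([-1.57051128e+00,  1.21856093e-03,  1.24899628e+00]), 'wrist_force': array([ 0.60281454,  0.2739577 , -0.14719979]), 'wrist_torque': array([-0.03233128,  0.0020078 , -0.02607863]), 'width': 1.0008111979809755}
0.011
scene [[456.48277349   0.         281.07092237]
 [  0.         456.48277349 207.23307511]
 [  0.           0.           1.        ]] 0.017588783512290644 [[ 0.06023491 -0.99817234 -0.00487168  0.12828678]
 [-0.88297887 -0.05100609 -0.46663337  0.58109621]
 [ 0.46553204  0.03240921 -0.88443743  0.65223796]
 [ 0.          0.          0.          1.        ]]
top [[398.69825964   0.         282.47692366]
 [  0.         398.69825964 197.33053907]
 [  0.           0.           1.        ]] -0.04860118218642391 [[-0.01523825 -0.99981326  0.0118845   0.18497918]
 [-0.99000786  0.01342024 -0.14037212  0.61101635]
 [ 0.14018641 -0.01390478 -0.99002749  0.8724116 ]
 [ 0.          0.          0.          1.        ]]
wrist [[318.69322604   0.         283.78910127]
 [  0.         318.69322604 209.34232232]
 [  0.           0.           1.        ]] -0.02388094110064902 [[ 0.31568183  0.9488637  -0.00163102 -0.52494867]
 [ 0.89661805 -0.29773659  0.32776363 -0.04286885]
 [ 0.3105174  -0.10493142 -0.94475835  0.38153153]
 [ 0.          0.          0.          1.        ]]
```

View pics/scene0.png

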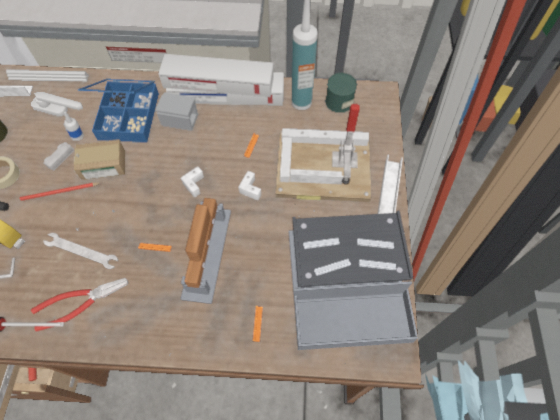

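View pics/top0.png

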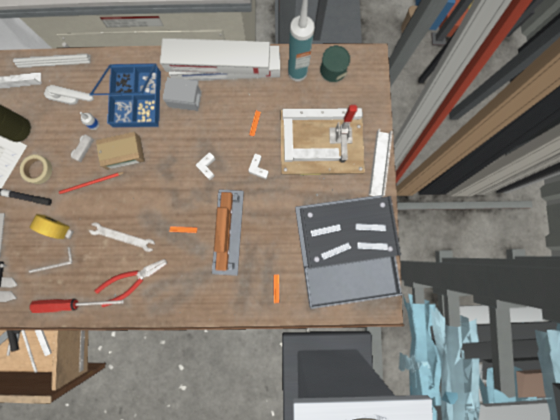

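View pics/wrist0.png

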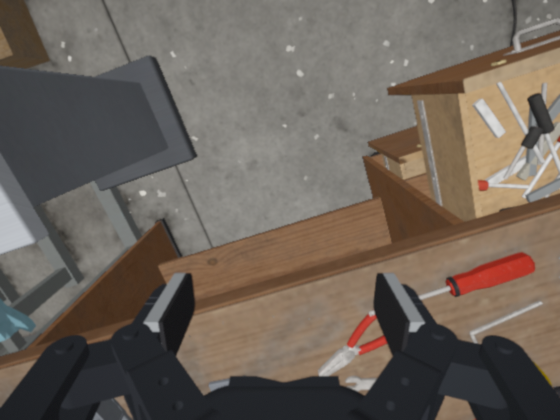

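```bash
cat > h.py <<'E'
import numpy as np, cv2, json
from rig import telemetry, snapshot, robot
from scipy.spatial.transform import Rotation as R
def dist(s): return np.array([s["k1"],0,0,0,0.])
def ray(s,uv):
    p=cv2.undistortPoints(np.array([[uv]],float),s["K"],dist(s))[0,0]
    V=s["view"]; d=V[:3,:3].T@np.array([p[0],p[1],1.]); c=-V[:3,:3].T@V[:3,3]
    return c,d
def atz(s,uv,z):
    c,d=ray(s,uv); return c+d*(z-c[2])/d[2]
def proj(s,P):
    P=np.atleast_2d(P).astype(float); V=s["view"]
    r,_=cv2.Rodrigues(V[:3,:3]); return cv2.projectPoints(P,r,V[:3,3],s["K"],dist(s))[0][:,0]
def crop(s,name,u0,v0,u1,v1,f):
    im=cv2.resize(s["frame"][v0:v1,u0:u1,::-1],None,fx=f,fy=f,interpolation=cv2.INTER_CUBIC); cv2.imwrite("pics/"+name,im)
E
python3 - <<'E'
from h import *
s=snapshot("top"); crop(s,"t_bed.png",285,185,415,315,5); crop(s,"t_rest.png",190,180,270,290,5)
s=snapshot("scene"); crop(s,"s_bed.png",280,205,420,355,4);crop(s,"s_rest.png",160,190,260,310,5)
E
```

```text
(no output)
```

View pics/t_bed.png

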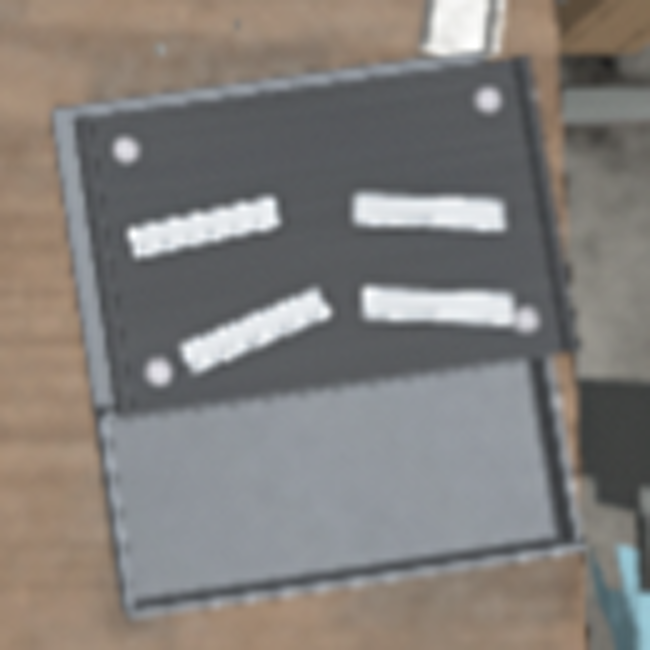

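View pics/t_rest.png

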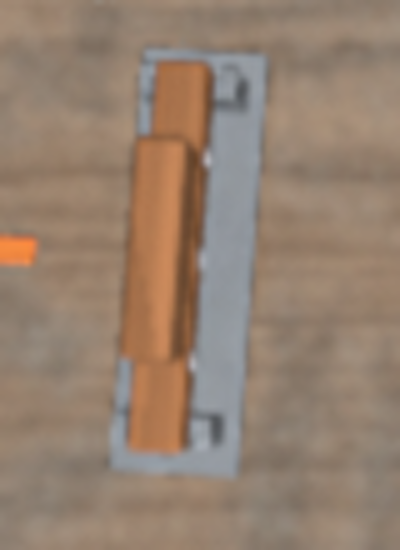

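View pics/s_bed.png

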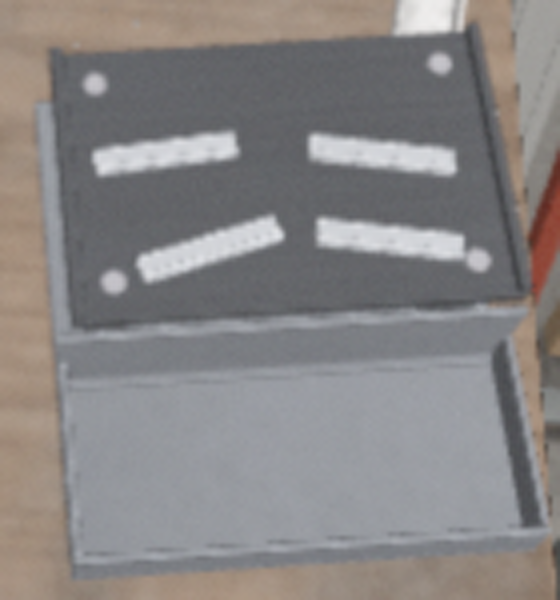

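View pics/s_rest.png

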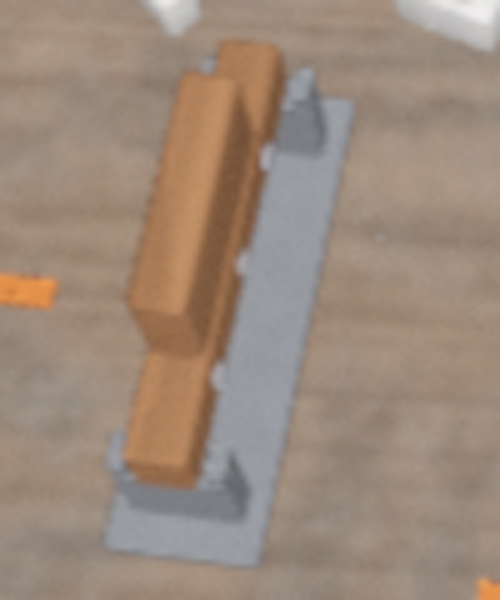

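```bash
cat > fit.py <<'E'
from h import *
from scipy.optimize import least_squares
T=snapshot("top");S=snapshot("scene")
def fit(model,obs,x0):
    # obs: list of (cam,crop off,f,pts) ; model same-ordered pts per obs
    def f(x,r=False):
        c,s=np.cos(x[2]),np.sin(x[2]);out=[]
        for (cam,off,k,uv),M in zip(obs,model):
            M=np.array(M); W=np.c_[c*M[:,0]-s*M[:,1]+x[0],s*M[:,0]+c*M[:,1]+x[1],M[:,2]]
            out.append(proj(cam,W)-(np.array(uv)/k+np.array(off)-0.5+0.5/k))
        return np.concatenate(out) if r else np.concatenate(out).ravel()
    o=least_squares(f,x0,loss='soft_l1'); print(o.x,'deg',np.degrees(o.x[2])); print(f(o.x,True).round(2).tolist()); return o.x
L=[(.065,.1,.098),(.065,-.1,.098),(-.065,-.1,.098),(-.065,.1,.098)]
a=fit([L,L],[(T,(285,185),5,[(77,115),(527,60),(577,350),(113,410)]),(S,(280,205),4,[(52,50),(478,25),(528,298),(72,325)])],[.5,-.2,.1])
G=[(.011,.047,.127),(.011,-.047,.127),(-.011,-.047,.127),(-.011,.047,.127)]
# picture: left = +y world; up=+x
G=[(.011,.047,.127),(-.011,.047,.127),(-.011,-.047,.127),(.011,-.047,.127)]
# scraper long axis along world x -> local y ; yaw ~ -90 => local +y -> +x world
b=fit([G,G],[(T,(190,180),5,[(188,140),(138,138),(122,358),(172,360)][0:4] and [(138,138),(188,140),(172,360),(122,358)]),(S,(160,190),5,[(183,72),(243,80),(190,315),(130,300)])],[.45,.05,-1.5])
for n,cam,off,k,ch in [("T",T,(285,185),5,[(203,227),(255,330),(430,212),(438,305)]),("S",S,(280,205),4,[(166,153),(210,248),(383,155),(390,239)])]:
    for uv in ch:
        p=atz(cam,np.array(uv)/k+np.array(off)-.4,.095)
        d=p[:2]-a[:2]; c,s=np.cos(a[2]),np.sin(a[2]); print(n,p.round(4),'bed',(np.array([c*d[0]+s*d[1],-s*d[0]+c*d[1]])*1000).round(1))
# rest base bottom corners
for n,cam,off,k,ch in [("T",T,(190,180),5,[(143,48),(266,55),(238,474),(110,468)]),("S",S,(160,190),5,[(352,98),(260,566),(105,550)])]:
    for uv in ch: print(n,atz(cam,np.array(uv)/k+np.array(off)-.4,.006).round(4))
E
python3 fit.py
```

```text
[0.52693106 0.03575754 0.11531185] deg 6.606882168892145
[[-1.31, 1.38], [0.04, 0.51], [0.09, 2.57], [-0.14, 3.31], [-0.45, -1.21], [1.08, -0.51], [2.05, -1.54], [-0.39, -2.04]]
[ 0.53482399  0.30502702 -1.29979125] deg -74.47255309967012
[[2.78, -0.17], [-17.48, 2.4], [-2.34, 2.43], [18.07, -0.23], [4.98, -1.58], [-19.23, -0.89], [-2.17, -0.21], [22.7, 0.24]]
T [0.5343 0.0866 0.095 ] bed [13.2 49.7]
T [0.4902 0.0657 0.095 ] bed [-33.  34.]
T [ 0.5392 -0.0114  0.095 ] bed [  6.8 -48.2]
T [ 0.4994 -0.0131  0.095 ] bed [-32.9 -45.3]
S [0.5305 0.0882 0.095 ] bed [ 9.6 51.7]
S [0.4866 0.0682 0.095 ] bed [-36.3  36.9]
S [ 0.5352 -0.0086  0.095 ] bed [  3.2 -45. ]
S [ 0.4955 -0.0102  0.095 ] bed [-36.6 -42. ]
T [0.6404 0.329  0.006 ]
T [0.6362 0.2702 0.006 ]
T [0.4393 0.2836 0.006 ]
T [0.4428 0.3431 0.006 ]
S [0.6345 0.2734 0.006 ]
S [0.4351 0.2855 0.006 ]
S [0.4378 0.3447 0.006 ]
```

```bash
cat > fit2.py <<'E'
exec(open('fit.py').read().split("L=[")[0])
G=[(.047,.011,.127),(.047,-.011,.127),(-.047,-.011,.127),(-.047,.011,.127)] # local x along length
ot=(T,(190,180),5,[(138,138),(188,140),(172,360),(122,358)]);os=(S,(160,190),5,[(183,72),(243,80),(190,315),(130,300)])
for m,o in [([G],[ot]),([G],[os]),([G,G],[ot,os])]: fit(m,o,[.53,.3,-.07])
L=[(.065,.1,.098),(.065,-.1,.098),(-.065,-.1,.098),(-.065,.1,.098)]
a=fit([L],[(T,(285,185),5,[(77,115),(527,60),(577,350),(113,410)])],[.5,0,.1])
L=L[:2]+[(-.065,-.1,.080),(-.065,.1,.080)]
b=fit([L],[(S,(280,205),4,[(52,50),(478,25),(528,298),(72,325)])],[.5,0,.1])
for n,cam,off,k,x in [("T",T,(285,185),5,a),("S",S,(280,205),4,b)]:
    c,s=np.cos(x[2]),np.sin(x[2]); Rm=np.array([[c,-s],[s,c]])
    u0,v0=off; im=cv2.resize(cam["frame"][v0:v0+150,u0:u0+140,::-1],None,fx=k,fy=k)
    for xs,y2,z in [((-.065,.065),.1,.098),((-.065,.065),.1,.09),((-.152,-.066),.101,.036),((-.152,-.066),.101,.004)]:
        M=np.array([(xs[0],-y2),(xs[1],-y2),(xs[1],y2),(xs[0],y2)])@Rm.T+x[:2]
        P=((proj(cam,np.c_[M,np.full(4,z)])-off)*k+.4*k).astype(int)
        cv2.polylines(im,[P],True,(0,255,0) if z>.05 else (0,0,255),1)
    cv2.imwrite(f"pics/ov_{n}.png",im[:600])
E
python3 fit2.py
```

```text
[ 0.53717425  0.30545972 -0.06632539] deg -3.800164757750315
[[-0.26, -0.96], [0.33, -0.81], [0.34, 0.93], [-0.42, 0.75]]
[ 0.53336677  0.3071926  -0.05597597] deg -3.207187002857739
[[0.09, -0.77], [0.15, -1.14], [0.23, 0.34], [-0.5, 1.98]]
[ 0.53524173  0.30657644 -0.06152788] deg -3.5252880115552356
[[-0.92, -0.01], [-0.32, 0.1], [-0.1, 1.87], [-0.86, 1.74], [0.73, -1.68], [0.77, -2.0], [0.59, -0.65], [-0.11, 0.92]]
[0.53118335 0.03495714 0.1095217 ] deg 6.2751313891292035
[[-0.84, -0.88], [0.52, -1.19], [0.23, 0.84], [-0.02, 1.01]]
[0.52797653 0.03542335 0.12678451] deg 7.26421754410458
[[-0.6, -1.13], [0.71, -1.53], [-0.09, 0.64], [0.03, 1.3]]
```

```bash
python3 -c "
import cv2,numpy as np
a=cv2.imread('pics/ov_T.png');b=cv2.imread('pics/ov_S.png')
b=cv2.resize(b,None,fx=.66,fy=.66);a=cv2.resize(a,None,fx=.6,fy=.6)
h=max(a.shape[0],b.shape[0]);f=lambda m:np.pad(m,((0,h-m.shape[0]),(0,0),(0,0)));cv2.imwrite('pics/ov.png',np.hstack([f(a),f(b)]))"
```

```text
(no output)
```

View pics/ov.png

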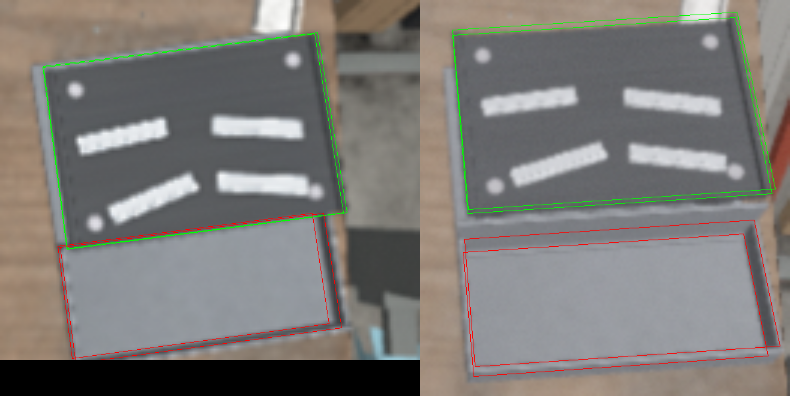

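```bash
cat >> h.py <<'E'
def go(pos,yaw_deg,n=8):
    st=telemetry.get_state(); Rc=R.from_euler('xyz',st["tcp_rot"]); Rt=R.from_euler('xyz',[-np.pi/2,0,np.radians(yaw_deg)])
    off=Rc.inv().apply(np.array(pos)-st["tcp_pos"])*100; rv=(Rc.inv()*Rt).as_rotvec()
    print("t",round(st["t"],2),"pos",st["tcp_pos"].round(4),"yaw",np.degrees(st["tcp_rot"]).round(2),"F",st["wrist_force"].round(2),"w",round(st["width"],3))
    print("off",off.round(2),"rot",rv.round(4),"min rows",np.linalg.norm(off)/4.17,np.degrees(np.linalg.norm(rv))/7.16)
E
python3 -c "
from h import *
go([.535,.3065,.22],86.4)"
```

```text
t 0.45 pos [0.1661 0.498  0.2422] yaw [-9.000e+01  1.000e-02  7.156e+01] F [ 0.57 -0.63  0.24] w 1.001
off [ -6.5    2.22 -41.06] rot [-0.00e+00 -2.59e-01 -1.00e-04] min rows 9.98286088701953 2.0724448737504315
```

Request:
play_rows --rot '[[0,-0.03,0],[0,-0.06,0],[0,-0.1,0],[0,-0.13,0],[0,-0.16,0],[0,-0.2,0],[0,-0.23,0],[0,-0.26,0]]' --offset '[[-0.6,0.2,-3.5],[-1.1,0.4,-7],[-1.7,0.6,-10.5],[-2.2,0.8,-14],[-2.8,0.9,-17.5],[-3.3,1.1,-21],[-3.9,1.3,-24.5],[-4.4,1.5,-28]]' --claw '[100,100,100,100,100,100,100,100]'

```text
t: 1.12
tcp_pos: [0.4192, 0.3666, 0.2273]
tcp_rot: [-1.571, 0.0, 1.51]
wrist_force: [0.2, 0.5, -0.4]
width: 0.998
```

```bash
python3 -c "
from h import *
go([.535,.3065,.22],86.4)"
```

```text
t 1.12 pos [0.4192 0.3666 0.2273] yaw [-90.01   0.    86.54] F [ 0.2   0.47 -0.39] w 0.998
off [ -5.3    0.73 -11.92] rot [ 0.0001  0.0024 -0.    ] min rows 3.1335647679595784 0.01945950047879456
```

Request:
play_rows --rot '[[0,0,0],[0,0,0],[0,0.002,0],[0,0.002,0],[0,0.002,0]]' --offset '[[-1.3,0.2,-3],[-2.7,0.4,-6],[-4,0.6,-9],[-5.3,0.73,-11.9],[-5.3,0.73,-11.9]]' --claw '[100,100,100,100,100]'

```text
t: 1.53
tcp_pos: [0.5386, 0.3032, 0.2188]
tcp_rot: [-1.571, 0.001, 1.504]
wrist_force: [-0.3, 0.1, 0.4]
width: 1.001
```

```bash
python3 -c "
from h import *
go([.535,.3065,.098],86.4)
s=snapshot('wrist');
c,sn=np.cos(np.radians(-3.6)),np.sin(np.radians(-3.6))
im=s['frame'][:,:,::-1].copy()
for hx,hy,z,x in [(.047,.011,.127,0),(.086,.012,.08,0),(.1,.03,0.0,0)]:
  P=[(.535+c*a-sn*b,.3065+sn*a+c*b,z) for a,b in [(hx,hy),(hx,-hy),(-hx,-hy),(-hx,hy)]]
  cv2.polylines(im,[proj(s,P).round().astype(int)],True,(0,255,0),1)
cv2.imwrite('pics/w1.png',im)"
```

```text
t 1.53 pos [0.5386 0.3032 0.2188] yaw [-9.002e+01  6.000e-02  8.617e+01] F [-0.27  0.11  0.37] w 1.001
off [ 0.32 12.08  0.39] rot [ 0.0003 -0.0041 -0.0011] min rows 2.8989113490055822 0.03376835315843214
```

View pics/w1.png

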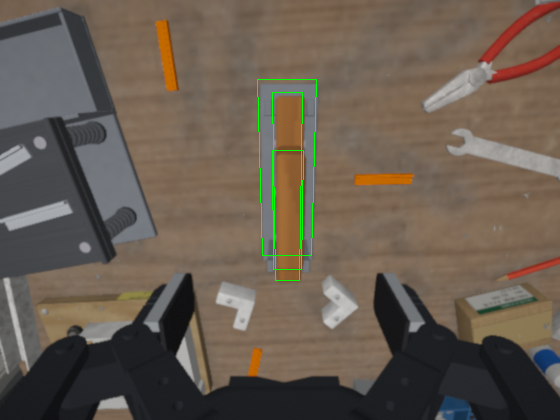

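Request:
play_rows --rot '[[0,-0.004,0],[0,-0.004,0],[0,-0.004,0],[0,-0.004,0],[0,-0.004,0],[0,-0.004,0]]' --offset '[[0.3,1.5,0.4],[0.3,3.5,0.4],[0.3,6,0.4],[0.3,8,0.4],[0.3,8,0.4],[0.3,8,0.4]]' --claw '[100,100,100,100,100,100]'

```text
t: 2.08
tcp_pos: [0.5321, 0.3084, 0.139]
tcp_rot: [-1.569, 0.001, 1.51]
wrist_force: [0.5, 0.3, 1.0]
width: 0.997
```

```bash
python3 -c "
from h import *
go([.535,.3065,.098],86.4)
s=snapshot('wrist');
c,sn=np.cos(np.radians(-3.6)),np.sin(np.radians(-3.6))
im=s['frame'][:,:,::-1].copy()
for hx,hy,z,x in [(.047,.011,.127,0)]:
  P=[(.535+c*a-sn*b,.3065+sn*a+c*b,z) for a,b in [(hx,hy),(hx,-hy),(-hx,-hy),(-hx,hy)]]
  cv2.polylines(im,[proj(s,P).round().astype(int)],True,(0,255,0),1)
cv2.imwrite('pics/w2.png',im)"
```

```text
t 2.08 pos [0.5321 0.3084 0.139 ] yaw [-8.989e+01  5.000e-02  8.651e+01] F [0.54 0.3  1.01] w 0.997
off [-0.17  4.1  -0.31] rot [-0.0019  0.0018 -0.0009] min rows 0.9878142997891074 0.022177408156975997
```

View pics/w2.png

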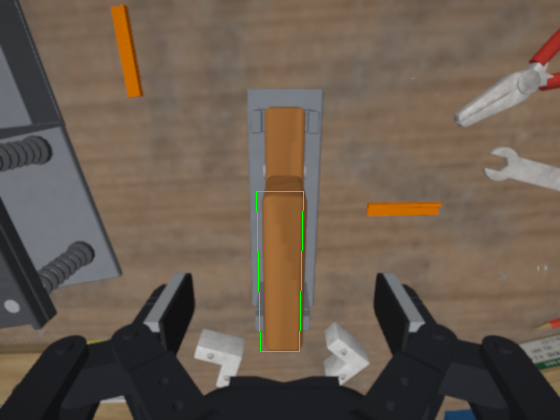

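Request:
play_rows --rot '[[-0.002,0.002,0],[-0.002,0.002,0],[-0.002,0.002,0],[-0.002,0.002,0],[-0.002,0.002,0],[-0.002,0.002,0]]' --offset '[[-0.2,1,-0.3],[-0.2,2,-0.3],[-0.2,3,-0.3],[-0.2,4,-0.3],[-0.2,4,-0.3],[-0.2,4,-0.3]]' --claw '[100,100,100,100,100,100]'

```text
t: 2.63
tcp_pos: [0.5354, 0.3062, 0.0995]
tcp_rot: [-1.572, 0.0, 1.508]
wrist_force: [-0.3, 0.0, -0.3]
width: 1.002
```

```bash
python3 -c "
from h import *
go([.535,.3065,.098],86.4)"
```

```text
t 2.63 pos [0.5354 0.3062 0.0995] yaw [-9.007e+01  3.000e-02  8.638e+01] F [-0.34  0.04 -0.26] w 1.002
off [0.02 0.15 0.04] rot [ 0.0012 -0.0003 -0.0005] min rows 0.0384205222762261 0.010889544245922
```

Close partly first, watching the force.

Request:
play_rows --rot '[[0.001,0,0],[0.001,0,0],[0.001,0,0],[0.001,0,0],[0.001,0,0],[0.001,0,0],[0.001,0,0],[0.001,0,0]]' --offset '[[0,0.15,0],[0,0.15,0],[0,0.15,0],[0,0.15,0],[0,0.15,0],[0,0.15,0],[0,0.15,0],[0,0.15,0]]' --claw '[60,45,35,30,20,10,0,0]'

```text
t: 3.3
tcp_pos: [0.5355, 0.3063, 0.0983]
tcp_rot: [-1.571, 0.0, 1.508]
wrist_force: [-0.3, 0.1, 1.5]
width: 0.249
```

```bash
python3 -c "
from h import *
go([.535,.3065,.098],86.4)
s=snapshot('wrist');cv2.imwrite('pics/w3.png',s['frame'][:,:,::-1])"
```

```text
t 3.3 pos [0.5355 0.3063 0.0983] yaw [-9.003e+01  1.000e-02  8.639e+01] F [-0.31  0.14  1.46] w 0.249
off [0.01 0.03 0.05] rot [ 0.0006 -0.0003 -0.0002] min rows 0.013529807188715418 0.005590583612952052
```

View pics/w3.png

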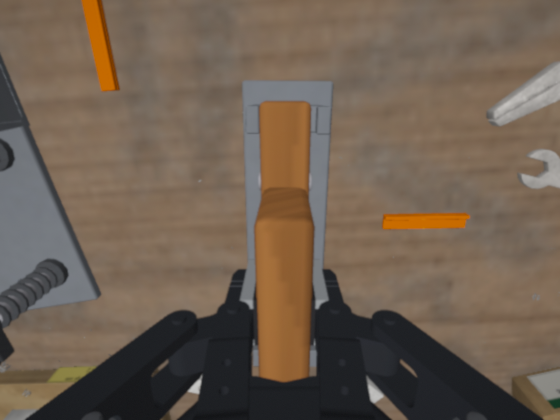

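Request:
play_rows --rot '[[0,0,0],[0,0,0],[0,0,0],[0,0,0],[0,0,0],[0,0,0],[0,0,0],[0,0,0]]' --offset '[[0,-0.5,0],[0,-1.5,0],[0,-3,0],[0,-5,0],[0,-7,0],[0,-9,0],[0,-11,0],[0,-12.5,0]]' --claw '[0,0,0,0,0,0,0,0]'

```text
t: 4.02
tcp_pos: [0.5355, 0.3064, 0.2258]
tcp_rot: [-1.573, -0.0, 1.508]
wrist_force: [-0.4, 0.6, -2.9]
width: 0.247
```

```bash
cat > bed.py <<'E'
from h import *
B=np.array([.5296,.0352]); Y=6.7
def bedpt(x,y,z):
    c,s=np.cos(np.radians(Y)),np.sin(np.radians(Y)); return [B[0]+c*x-s*y,B[1]+s*x+c*y,z]
E
python3 -c "
from bed import *
go(bedpt(.045,0,.22),Y); print(bedpt(.045,0,.22))"
```

```text
t 4.02 pos [0.5355 0.3064 0.2258] yaw [-9.013e+01 -2.000e-02  8.638e+01] F [-0.41  0.65 -2.94] w 0.247
off [-26.29   0.58  -5.55] rot [0.0017 1.3907 0.0019] min rows 6.445591759266859 11.128967768664287
[np.float64(0.5742926792292319), np.float64(0.040450183169469994), 0.22]
```

Request:
play_rows --rot '[[0,0.08,0],[0,0.19,0],[0,0.3,0],[0,0.41,0],[0,0.52,0],[0,0.63,0],[0,0.74,0],[0,0.83,0]]' --offset '[[-1,0,-0.2],[-3,0,-0.6],[-5.3,0,-1.1],[-7.6,0,-1.6],[-9.9,0,-2.1],[-12.2,0,-2.6],[-14.5,0,-3.1],[-16.5,0,-3.5]]' --claw '[0,0,0,0,0,0,0,0]'

```text
t: 4.68
tcp_pos: [0.56, 0.138, 0.2264]
tcp_rot: [-1.572, -0.002, 0.672]
wrist_force: [-0.3, 0.6, -2.0]
width: 0.25
```

```bash
python3 -c "
from bed import *
go(bedpt(.045,0,.22),Y)"
```

```text
t 4.68 pos [0.56   0.138  0.2264] yaw [-90.09  -0.1   38.49] F [-0.27  0.63 -2.02] w 0.25
off [-4.95  0.65 -8.52] rot [0.001  0.5548 0.0022] min rows 2.368215442807709 4.439880571635109
```

Request:
play_rows --rot '[[0,0.1,0],[0,0.2,0],[0,0.3,0],[0,0.4,0.001],[0.001,0.5,0.002],[0.001,0.555,0.002],[0.001,0.555,0.002],[0.001,0.555,0.002]]' --offset '[[-0.9,0.1,-1.6],[-1.8,0.2,-3.2],[-2.7,0.3,-4.8],[-3.6,0.4,-6.4],[-4.4,0.5,-7.6],[-4.95,0.6,-8.5],[-4.95,0.6,-8.5],[-4.95,0.6,-8.5]]' --claw '[0,0,0,0,0,0,0,0]'

```text
t: 5.35
tcp_pos: [0.5741, 0.0406, 0.2209]
tcp_rot: [-1.571, -0.0, 0.118]
wrist_force: [0.1, 0.2, -3.1]
width: 0.251
```

```bash
python3 -c "
from bed import *
go(bedpt(.045,0,.185),Y)
for n in ['wrist','scene','top']:
  s=snapshot(n);cv2.imwrite('pics/%s4.png'%n,s['frame'][:,:,::-1])
  if n=='scene': crop(s,'s4.png',260,150,440,350,4)
for _ in range(3): print(telemetry.get_state()['wrist_force'].round(2))
"
```

```text
t 5.35 pos [0.5741 0.0406 0.2209] yaw [-8.999e+01 -2.000e-02  6.750e+00] F [ 0.06  0.19 -3.08] w 0.251
off [ 0.02  3.59 -0.01] rot [-0.0002  0.0009  0.0003] min rows 0.860213689399201 0.00759897959318049
[ 1.1  -0.3  -1.84]
[ 1.1  -0.3  -1.84]
[ 1.1  -0.3  -1.84]
```

View pics/wrist4.png

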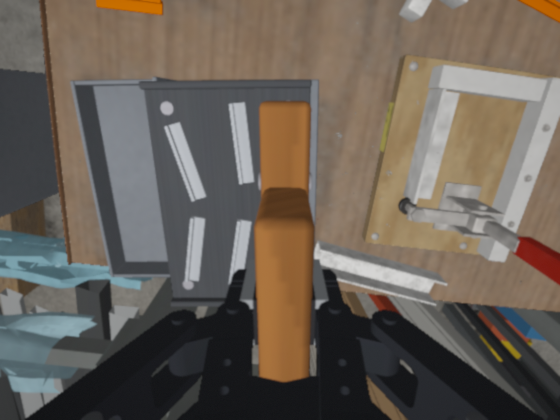

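View pics/s4.png

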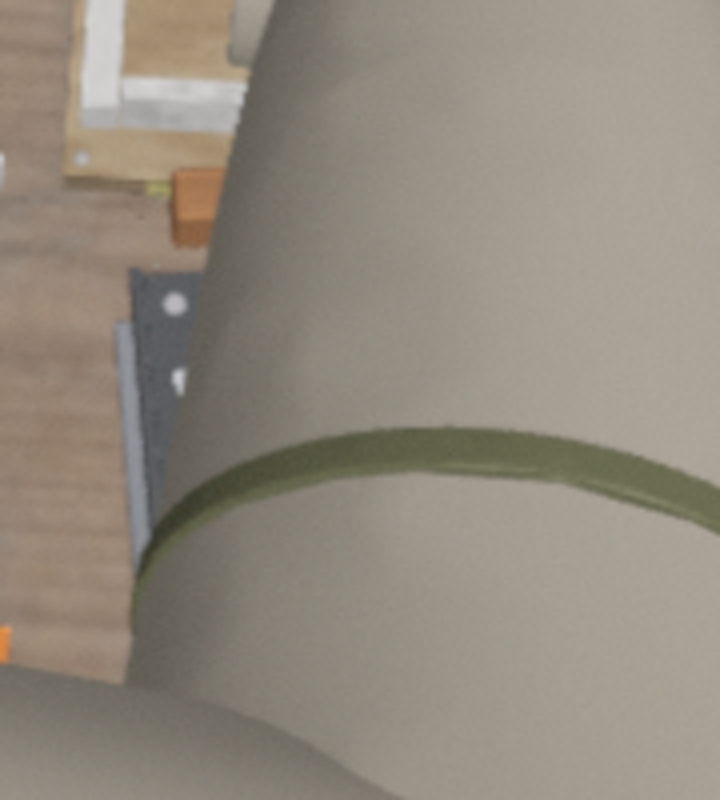

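View pics/top4.png

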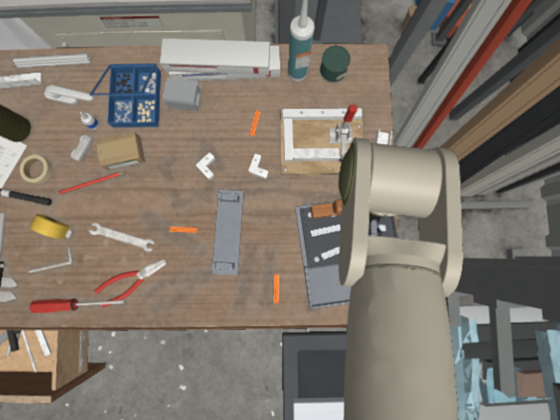

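```bash
python3 -c "
from bed import *
s=snapshot('wrist'); im=s['frame'][:,:,::-1].copy()
for a,b,z in [(.065,.1,.098)]:
  P=[bedpt(x,y,z) for x,y in [(a,b),(a,-b),(-a,-b),(-a,b)]]
  cv2.polylines(im,[proj(s,P).round().astype(int)],True,(0,255,0),1)
st=telemetry.get_state(); t=st['tcp_pos']; c,sn=np.cos(st['tcp_rot'][2]),np.sin(st['tcp_rot'][2])
for hx,hy,z in [(.011,.047,.0287),(.012,.086,-.0183)]:
  P=[(t[0]+c*a-sn*b,t[1]+sn*a+c*b,t[2]+z) for a,b in [(hx,hy),(hx,-hy),(-hx,-hy),(-hx,hy)]]
  cv2.polylines(im,[proj(s,P).round().astype(int)],True,(255,0,255),1)
cv2.imwrite('pics/w5.png',im)
for uv in [(186,161),(242,143),(195,249),(241,262)]:
  p=atz(s,uv,.095)[:2]-B; c,sn=np.cos(np.radians(Y)),np.sin(np.radians(Y)); print((1000*np.array([c*p[0]+sn*p[1],-sn*p[0]+c*p[1]])).round(1))
"
```

```text
[-34.8  38.2]
[11.5 52.7]
[-34.5 -41.1]
[  6.2 -54.1]
```

View pics/w5.png

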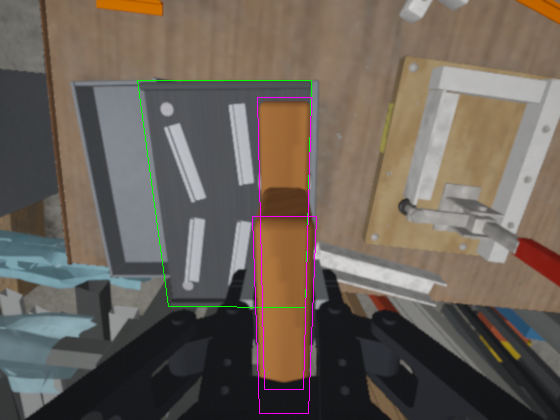

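Request:
play_rows --rot '[[0,0.001,0],[0,0.001,0],[0,0.001,0],[0,0.001,0],[0,0.001,0],[0,0.001,0]]' --offset '[[0,0.8,0],[0,2,0],[0,3.2,0],[0,4.1,0],[0,4.2,0],[0,4.2,0]]' --claw '[0,0,0,0,0,0]'

```text
t: 6.05
tcp_pos: [0.5739, 0.0416, 0.1782]
tcp_rot: [-1.57, 0.001, 0.118]
wrist_force: [0.2, -0.5, -2.7]
width: 0.249
```

```bash
python3 -c "
from bed import *
go(bedpt(.045,0,.175),Y)"
```

```text
t 6.05 pos [0.5739 0.0416 0.1782] yaw [-8.998e+01  4.000e-02  6.770e+00] F [ 0.25 -0.47 -2.71] w 0.249
off [ 0.03  0.32 -0.12] rot [-0.0004  0.0013 -0.0007] min rows 0.08279576920859096 0.011868296631094753
```

Request:
play_rows --rot '[[0,0.001,0],[0,0.001,0],[0,0.001,0],[0,0.001,0],[0,0.001,0]]' --offset '[[0,0.1,-0.1],[0,0.2,-0.1],[0,0.3,-0.1],[0,0.4,-0.1],[0,0.4,-0.1]]' --claw '[0,0,0,0,0]'

```text
t: 6.47
tcp_pos: [0.574, 0.0406, 0.1742]
tcp_rot: [-1.57, 0.001, 0.117]
wrist_force: [-0.3, -0.7, -2.2]
width: 0.251
```

Request:
play_rows --rot '[[0,0,0],[0,0,0],[0,0,0],[0,0,0],[0,0,0]]' --offset '[[0,0.1,0],[0,0.2,0],[0,0.3,0],[0,0.4,0],[0,0.4,0]]' --claw '[0,0,0,0,0]'

```text
t: 6.88
tcp_pos: [0.5739, 0.0406, 0.1699]
tcp_rot: [-1.57, 0.001, 0.117]
wrist_force: [0.8, 0.3, -2.5]
width: 0.252
```

Request:
play_rows --rot '[[0,0,0],[0,0,0],[0,0,0],[0,0,0],[0,0,0]]' --offset '[[0,0.1,0],[0,0.2,0],[0,0.3,0],[0,0.4,0],[0,0.4,0]]' --claw '[0,0,0,0,0]'

```text
t: 7.3
tcp_pos: [0.5741, 0.0406, 0.1666]
tcp_rot: [-1.571, 0.0, 0.117]
wrist_force: [-2.7, 0.7, 6.4]
width: 0.247
```

```bash
python3 -c "
from bed import *
go(bedpt(.005,0,.1662),Y)"
```

```text
t 7.3 pos [0.5741 0.0406 0.1666] yaw [-89.99   0.     6.71] F [-2.75  0.69  6.38] w 0.247
off [-3.98  0.04 -0.02] rot [-0.0003  0.0002 -0.0001] min rows 0.9542585362882512 0.0028598331306683693
```

Request:
play_rows --rot '[[0,0,0],[0,0,0],[0,0,0],[0,0,0],[0,0,0],[0,0,0]]' --offset '[[-0.2,0.05,0],[-0.6,0.05,0],[-1,0.05,0],[-1.5,0.05,0],[-2,0.05,0],[-2.5,0.05,0]]' --claw '[0,0,0,0,0,0]'

```text
t: 7.8
tcp_pos: [0.5498, 0.0376, 0.167]
tcp_rot: [-1.571, -0.003, 0.117]
wrist_force: [3.8, 0.9, 4.6]
width: 0.252
```

```bash
python3 -c "
from bed import *
go(bedpt(-.025,0,.1662),Y)
s=snapshot('wrist');cv2.imwrite('pics/w6.png',s['frame'][:,:,::-1])"
```

```text
t 7.8 pos [0.5498 0.0376 0.167 ] yaw [-90.03  -0.2    6.71] F [3.76 0.93 4.6 ] w 0.252
off [-4.54  0.06  0.  ] rot [0.0005 0.0002 0.0034] min rows 1.087947971735135 0.027582768340723787
```

View pics/w6.png

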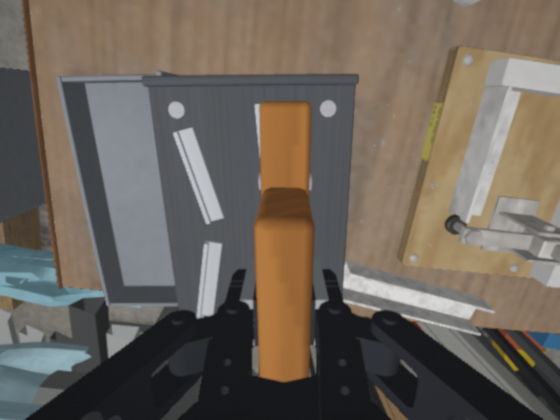

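Request:
play_rows --rot '[[0,0,0.003],[0,0,0.003],[0,0,0.003],[0,0,0.003],[0,0,0.003],[0,0,0.003],[0,0,0.003]]' --offset '[[-0.5,0.1,0],[-1,0.1,0],[-1.5,0.1,0],[-2,0.1,0],[-2.5,0.1,0],[-3,0.1,0],[-3.5,0.1,0]]' --claw '[0,0,0,0,0,0,0]'

```text
t: 8.43
tcp_pos: [0.5151, 0.0332, 0.1668]
tcp_rot: [-1.572, -0.004, 0.117]
wrist_force: [4.2, 1.4, 5.8]
width: 0.25
```

```bash
python3 -c "
from bed import *
go(bedpt(-.066,0,.1662),Y)
s=snapshot('wrist');cv2.imwrite('pics/w7.png',s['frame'][:,:,::-1])"
```

```text
t 8.43 pos [0.5151 0.0332 0.1668] yaw [-90.07  -0.2    6.7 ] F [4.17 1.42 5.76] w 0.25
off [-5.13  0.04  0.03] rot [ 0.0013 -0.0001  0.0036] min rows 1.2311863968012888 0.030334148849346033
```

View pics/w7.png

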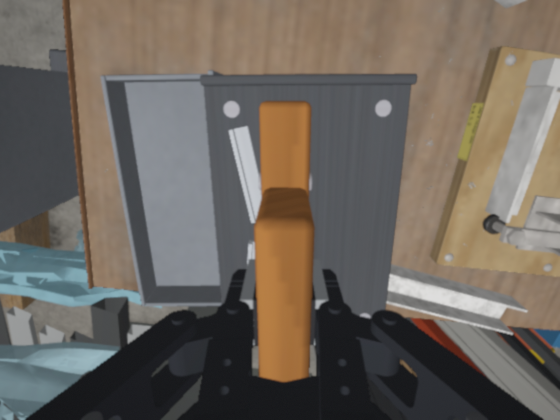

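Request:
play_rows --rot '[[0,0,0.003],[0,0,0.003],[0,0,0.003],[0,0,0.003],[0,0,0.003],[0,0,0.003]]' --offset '[[-0.5,0.08,0],[-1,0.08,0],[-1.5,0.08,0],[-2,0.08,0],[-2.5,0.08,0],[-3,0.08,0]]' --claw '[0,0,0,0,0,0]'

```text
t: 8.98
tcp_pos: [0.4853, 0.0295, 0.1668]
tcp_rot: [-1.573, -0.004, 0.117]
wrist_force: [3.9, 0.4, 6.3]
width: 0.249
```

```bash
python3 -c "
from bed import *
go(bedpt(-.066,0,.1664),Y)
s=snapshot('wrist');cv2.imwrite('pics/w8.png',s['frame'][:,:,::-1])"
```

```text
t 8.98 pos [0.4853 0.0295 0.1668] yaw [-90.11  -0.21   6.69] F [3.93 0.4  6.29] w 0.249
off [-2.13  0.03  0.04] rot [ 0.002  -0.0003  0.0036] min rows 0.5110691107957781 0.0329614094057067
```

View pics/w8.png

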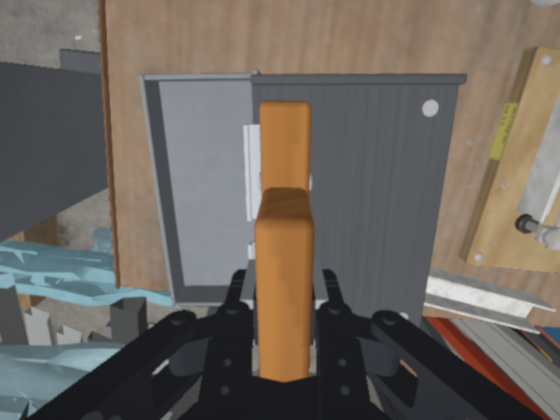

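Request:
play_rows --rot '[[0.001,0,0.003],[0.001,0,0.003],[0.001,0,0.003],[0.001,0,0.003],[0.001,0,0.003]]' --offset '[[-0.5,0.07,0],[-1,0.07,0],[-1.4,0.07,0],[-1.8,0.07,0],[-2.1,0.07,0]]' --claw '[0,0,0,0,0]'

```text
t: 9.45
tcp_pos: [0.4643, 0.0269, 0.1669]
tcp_rot: [-1.573, -0.003, 0.117]
wrist_force: [3.9, 0.8, 6.3]
width: 0.252
```

```bash
python3 -c "
from bed import *
go(bedpt(-.066,0,.1664),Y)
s=snapshot('wrist');cv2.imwrite('pics/w9.png',s['frame'][:,:,::-1])"
```

```text
t 9.45 pos [0.4643 0.0269 0.1669] yaw [-90.1   -0.19   6.68] F [3.93 0.8  6.28] w 0.252
off [-0.02  0.05  0.06] rot [ 0.0018 -0.0004  0.0034] min rows 0.01951147031157306 0.030950790869382457
```

View pics/w9.png

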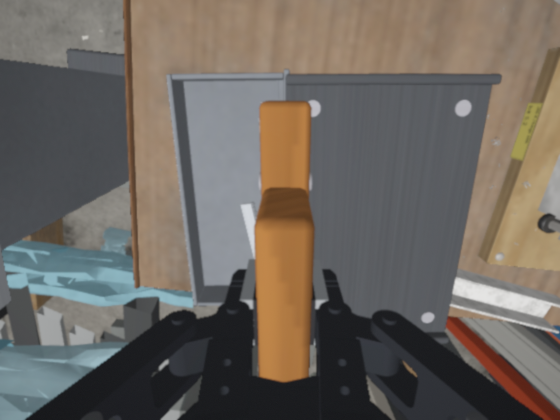

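Request:
play_rows --rot '[[0,0,0.003],[0,0,0.003],[0,0,0.003]]' --offset '[[-0.15,0.07,0],[-0.3,0.07,0],[-0.3,0.07,0]]' --claw '[0,0,0]'

```text
t: 9.75
tcp_pos: [0.4599, 0.0265, 0.1656]
tcp_rot: [-1.572, 0.002, 0.117]
wrist_force: [-0.8, -0.5, -2.1]
width: 0.253
```

Request:
play_rows --rot '[[0,0,0],[0,0,0],[0,0,0],[0,0,0],[0,0,0]]' --offset '[[-0.1,-0.5,0],[-0.1,-2,0],[-0.1,-4,0],[-0.1,-6,0],[-0.1,-8,0]]' --claw '[0,0,0,0,0]'

```text
t: 10.17
tcp_pos: [0.4582, 0.0267, 0.2461]
tcp_rot: [-1.572, 0.005, 0.117]
wrist_force: [0.7, 0.2, -2.6]
width: 0.248
```

```bash
python3 -c "
from bed import *
go(bedpt(.045,0,.24),Y)
for n in ['wrist','scene','top']:
  s=snapshot(n);cv2.imwrite('pics/%s10.png'%n,s['frame'][:,:,::-1])"
```

```text
t 10.17 pos [0.4582 0.0267 0.2461] yaw [-90.05   0.27   6.69] F [ 0.66  0.23 -2.61] w 0.248
off [11.69  0.56  0.02] rot [ 0.0009 -0.0002 -0.0046] min rows 2.8066643576718766 0.03790513393985583
```

View pics/wrist10.png

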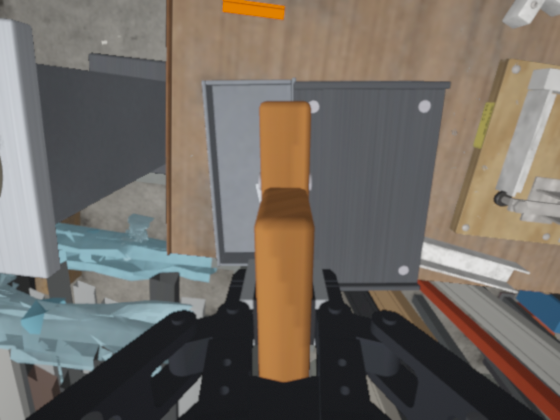

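View pics/scene10.png

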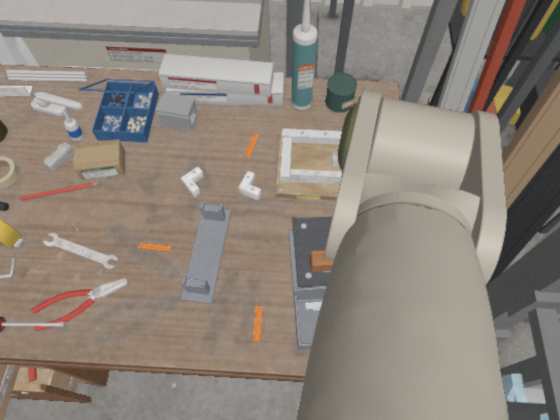

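```bash
python3 -c "
from bed import *
go([.5355,.3063,.228],86.4)"
```

```text
t 10.32 pos [0.459  0.0265 0.2458] yaw [-9.01e+01  9.00e-02  6.68e+00] F [ 0.81 -0.17 -3.27] w 0.246
off [10.86  1.72 26.9 ] rot [ 4.0000e-04 -1.3913e+00 -2.6000e-03] min rows 6.96883488650002 11.133563914177923
```

Request:
play_rows --rot '[[0,-0.08,0],[0,-0.19,0],[0,-0.3,0],[0,-0.41,0],[0,-0.52,0],[0,-0.63,0],[0,-0.74,0],[0,-0.83,0]]' --offset '[[0.4,0.1,1],[1.1,0.2,3],[2.1,0.3,5.3],[3,0.5,7.6],[4,0.6,9.9],[4.9,0.8,12.2],[5.8,0.9,14.5],[6.7,1.1,16.5]]' --claw '[0,0,0,0,0,0,0,0]'

```text
t: 10.98
tcp_pos: [0.5055, 0.1995, 0.2323]
tcp_rot: [-1.568, 0.005, 0.953]
wrist_force: [0.1, -0.1, -1.5]
width: 0.249
```

```bash
python3 -c "
from bed import *
go([.5355,.3063,.228],86.4)
for n in ['scene','top']:
  s=snapshot(n);cv2.imwrite('pics/%s11.png'%n,s['frame'][:,:,::-1])"
```

```text
t 10.98 pos [0.5055 0.1995 0.2323] yaw [-89.85   0.29  54.58] F [ 0.12 -0.06 -1.51] w 0.249
off [10.44  0.39  3.74] rot [-0.004  -0.5553 -0.0042] min rows 2.6611158981459258 4.444015654724217
```

View pics/scene11.png

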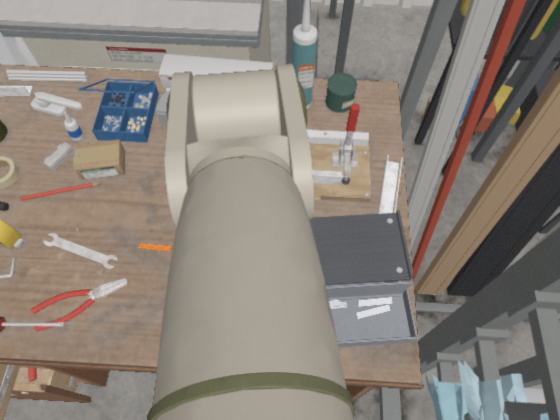

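View pics/top11.png

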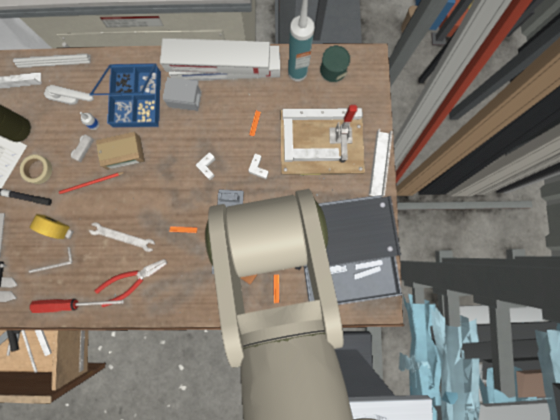

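Right half clear and two slivers in the tray there; the left half is still hidden by the arm, so I continue to above the rest and look again.

Request:
play_rows --rot '[[0,-0.1,0],[0,-0.2,0],[0,-0.3,0],[-0.002,-0.4,-0.002],[-0.004,-0.5,-0.004],[-0.004,-0.555,-0.004],[-0.004,-0.555,-0.004],[-0.004,-0.555,-0.004]]' --offset '[[1.9,0.1,0.6],[3.8,0.2,1.3],[5.7,0.3,2],[7.6,0.3,2.7],[9.4,0.4,3.3],[10.4,0.4,3.7],[10.4,0.4,3.7],[10.4,0.4,3.7]]' --claw '[0,0,0,0,0,0,0,0]'

```text
t: 11.75
tcp_pos: [0.5352, 0.3059, 0.2258]
tcp_rot: [-1.568, 0.001, 1.505]
wrist_force: [-0.3, -0.2, -2.8]
width: 0.251
```

```bash
python3 -c "
from bed import *
for n in ['scene','top','wrist']:
  s=snapshot(n);cv2.imwrite('pics/%s12.png'%n,s['frame'][:,:,::-1])
  if n=='top': crop(s,'t12.png',285,185,415,315,4)
go([.5355,.3063,.12],86.4)"
```

```text
t 11.9 pos [0.5356 0.3055 0.227 ] yaw [-8.992e+01  2.000e-02  8.621e+01] F [ 0.64  0.3  -2.17] w 0.246
off [ 0.08 10.7  -0.  ] rot [-0.0014 -0.0033 -0.0004] min rows 2.566064183018712 0.028852191640004674
```

View pics/scene12.png

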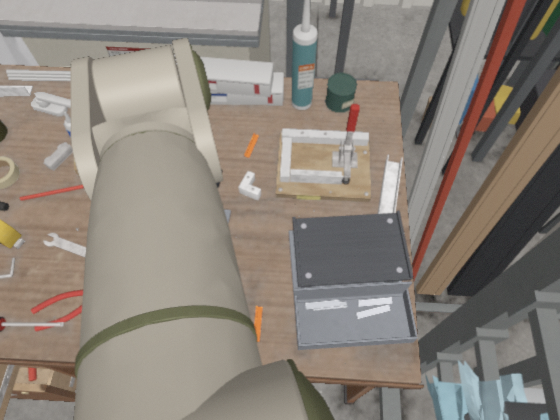

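View pics/t12.png

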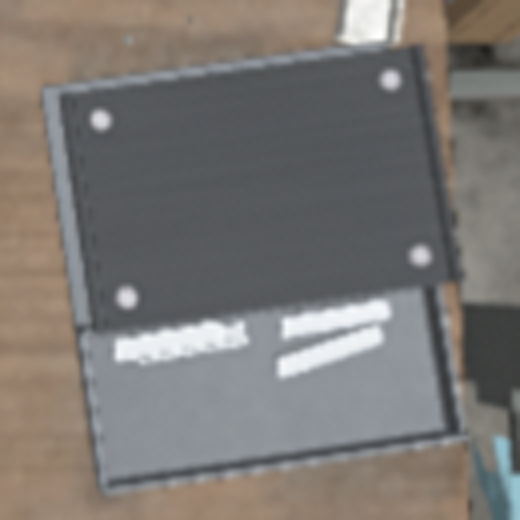

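View pics/wrist12.png

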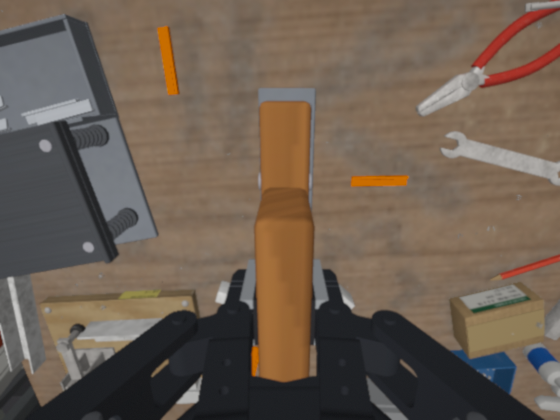

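Request:
play_rows --rot '[[0,0,0],[-0.001,-0.003,0],[-0.001,-0.003,0],[-0.001,-0.003,0],[-0.001,-0.003,0],[-0.001,-0.003,0],[-0.001,-0.003,0]]' --offset '[[0.08,1.5,0],[0.08,4,0],[0.08,6.5,0],[0.08,8.5,0],[0.08,9.7,0],[0.08,9.7,0],[0.08,9.7,0]]' --claw '[0,0,0,0,0,0,0]'

```text
t: 12.48
tcp_pos: [0.5357, 0.306, 0.1305]
tcp_rot: [-1.571, 0.0, 1.507]
wrist_force: [-0.7, 0.1, -1.8]
width: 0.247
```

```bash
python3 -c "
from bed import *
go([.5355,.3063,.103],86.39)"
```

```text
t 12.48 pos [0.5357 0.306  0.1305] yaw [-8.999e+01  2.000e-02  8.633e+01] F [-0.72  0.09 -1.79] w 0.247
off [0.03 2.75 0.02] rot [-0.0002 -0.001  -0.0004] min rows 0.6604820666165306 0.008614499447448751
```

Request:
play_rows --rot '[[0,-0.001,0],[0,-0.001,0],[0,-0.001,0],[0,-0.001,0],[0,-0.001,0],[0,-0.001,0]]' --offset '[[0.03,0.6,0.02],[0.03,1.2,0.02],[0.03,1.8,0.02],[0.03,2.4,0.02],[0.03,2.75,0.02],[0.03,2.75,0.02]]' --claw '[0,0,0,0,0,0]'

```text
t: 12.98
tcp_pos: [0.5351, 0.3061, 0.102]
tcp_rot: [-1.569, 0.001, 1.508]
wrist_force: [-0.2, -0.7, -2.2]
width: 0.25
```

```bash
python3 -c "
from bed import *
go([.5355,.3063,.0983],86.39)"
```

```text
t 12.98 pos [0.5351 0.3061 0.102 ] yaw [-8.990e+01  6.000e-02  8.639e+01] F [-0.18 -0.73 -2.16] w 0.25
off [ 0.02  0.37 -0.04] rot [-0.0018  0.     -0.001 ] min rows 0.08880678595235314 0.01617815885292187
```

Request:
play_rows --rot '[[-0.002,0,-0.001],[-0.002,0,-0.001],[-0.002,0,-0.001],[-0.002,0,-0.001],[-0.002,0,-0.001]]' --offset '[[0.02,0.1,-0.03],[0.02,0.2,-0.03],[0.02,0.3,-0.03],[0.02,0.36,-0.03],[0.02,0.36,-0.03]]' --claw '[0,0,0,0,0]'

```text
t: 13.4
tcp_pos: [0.5355, 0.3063, 0.0984]
tcp_rot: [-1.571, -0.0, 1.508]
wrist_force: [0.3, -0.7, -2.5]
width: 0.248
```

```bash
python3 -c "
from bed import *
go([.5355,.3063,.0983],86.39)"
```

```text
t 13.4 pos [0.5355 0.3063 0.0984] yaw [-90.02  -0.    86.39] F [ 0.3  -0.74 -2.52] w 0.248
off [ 0.    0.01 -0.  ] rot [ 0.0003 -0.      0.    ] min rows 0.001974125641200587 0.0024816581011204313
```

Request:
play_rows --rot '[[0,0,0],[0,0,0],[0,0,0],[0,0,0]]' --offset '[[0,0.03,0],[0,0.06,0],[0,0.09,0],[0,0.09,0]]' --claw '[0,0,0,0]'

```text
t: 13.73
tcp_pos: [0.5355, 0.3064, 0.0982]
tcp_rot: [-1.572, -0.0, 1.508]
wrist_force: [-3.3, -1.0, 6.1]
width: 0.254
```

Request:
play_rows --rot '[[0,0,0],[0,0,0],[0,0,0],[0,0,0],[0,0,0],[0,0,0]]' --offset '[[0,-0.02,0],[0,-0.02,0],[0,-0.02,0],[0,-0.02,0],[0,-0.02,0],[0,-0.02,0]]' --claw '[0,30,45,70,90,90]'

```text
t: 14.23
tcp_pos: [0.5356, 0.3063, 0.0984]
tcp_rot: [-1.572, -0.0, 1.508]
wrist_force: [0.0, 1.1, 0.4]
width: 0.853
```

```bash
python3 -c "
from bed import *
s=snapshot('wrist');cv2.imwrite('pics/w13.png',s['frame'][:,:,::-1])
go([.5355,.3063,.25],86.39)"
```

```text
t 14.28 pos [0.5356 0.3064 0.0984] yaw [-9.005e+01 -1.000e-02  8.640e+01] F [ 0.2  -0.33  0.46] w 0.897
off [-1.000e-02 -1.516e+01 -1.000e-02] rot [0.0009 0.0001 0.0002] min rows 3.635145382991951 0.0076209036221943326
```

View pics/w13.png

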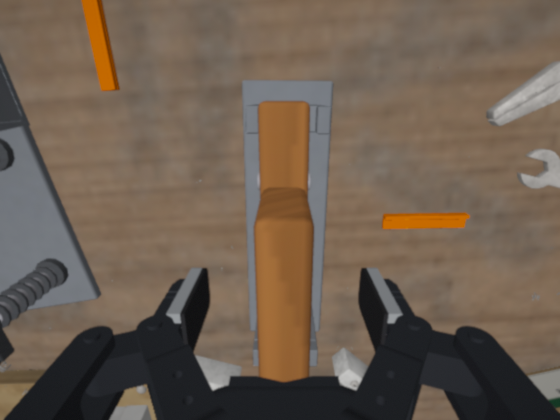

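Request:
play_rows --rot '[[0,0,0],[0,0,0],[0,0,0],[0,0,0],[0,0,0],[0,0,0],[0,0,0]]' --offset '[[0,-1,0],[0,-3,0],[0,-6,0],[0,-9,0],[0,-12,0],[0,-14,0],[0,-15,0]]' --claw '[90,90,90,90,90,90,90]'

```text
t: 14.87
tcp_pos: [0.536, 0.3066, 0.2524]
tcp_rot: [-1.577, -0.002, 1.508]
wrist_force: [-0.0, -0.5, -0.3]
width: 0.902
```

Request:
play_rows --rot '[[0,0,0],[0,0,0],[0,0,0],[0,0,0],[0,0,0],[0,0,0],[0,0,0],[0,0,0]]' --offset '[[2,0,3],[4,0,6],[7,0,9],[10,0,12],[12,0,15],[14,0,18],[15,0,20],[15,0,20]]' --claw '[90,90,90,90,90,90,90,90]'

```text
t: 15.53
tcp_pos: [0.342, 0.4708, 0.2514]
tcp_rot: [-1.575, -0.002, 1.513]
wrist_force: [-0.1, 0.5, -0.9]
width: 0.898
```

```bash
python3 -c "
from bed import *
for n in ['scene','top','wrist']:
  s=snapshot(n);cv2.imwrite('pics/%s14.png'%n,s['frame'][:,:,::-1])
  if n=='scene': crop(s,'s14.png',160,190,420,355,3)
  if n=='top': crop(s,'t14.png',190,140,410,320,3)
go([.5355,.3063,.25],86.39)"
```

```text
t 15.68 pos [0.3462 0.4685 0.2514] yaw [-90.34  -0.1   86.4 ] F [-0.33  0.03  0.61] w 0.903
off [-15.     0.23 -19.91] rot [0.0059 0.0001 0.0017] min rows 5.978876861931146 0.04893656135970696
```

View pics/s14.png

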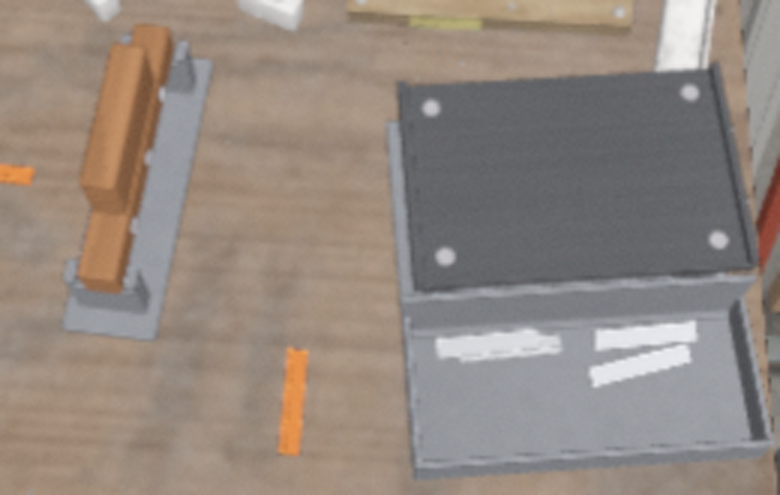

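View pics/t14.png

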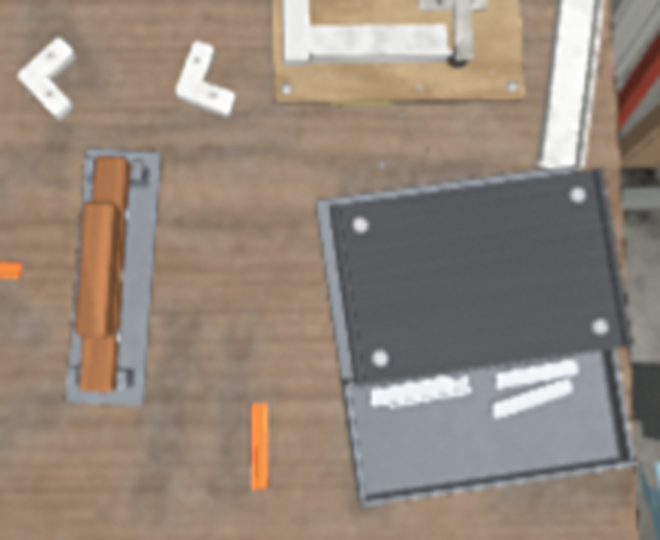

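View pics/scene14.png

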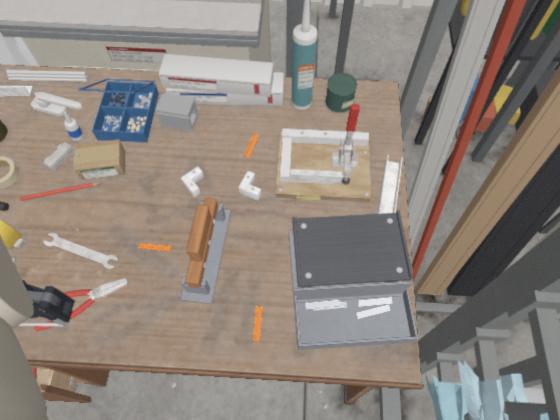

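```bash
python3 -c "
from rig import robot
print(robot.close_job())"
```

```text
the job is handed in; nothing more can be done
None
```

The job is done and handed in at about 16 s of the 67 s allowed. I took the scraper from its rest and felt the blade stick out about 31 mm. In one central wipe I pushed all four slivers over the front edge into the tray. The contact force read about 7 to 9 N at every check until the blade passed the edge. The scraper then went back on its rest at the pose I took it from, and I let go and moved the arm clear.

- **Last pictures:** the bed is empty and the slivers lie in the tray. Two are on the right. The two on the left overlap, so I counted that pair from their staggered outline rather than seeing each one fully apart. The scraper sits upright between the rest's lips. The corner keys and the orange look-alikes appear unmoved.
- **Disagreement:** the scene and top cameras differed by 3 to 4 mm in x for the bed and scraper. I used the mean, and the wrist camera agreed with it to within about 2 mm.
- **Seating:** the scraper pressed up to about 8.6 N on the rest as it was set down, just before I opened the fingers.

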